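# Fit the reed blocks into the reed pan, low notes first

### The arm

A 6-joint arm with a two-finger parallel gripper is mounted at the origin on the work surface. World frame = base frame: x ahead of the robot, y to its left, z up, the work surface at z = 0. Lengths are in m, angles in rad, forces in N, time in s.
With the tool pointing down it reaches from about 0.3 to 0.775 m from the base axis. Payload 14.6 kg.
Tool frame: the origin (TCP) lies midway between the tips of the shut fingers; the grasp point (between the pads) lies env.tcp_to_grasp behind it (env.tcp_to_grasp is the distance from the TCP to the grasp point, in m); y points along the fingers, z is the direction in which the jaws open and shut, and the axes are right-handed (so a half turn about y gives the same grasp; the last joint's range is limited). The gripper opens to 85 mm and grips with 20 to 120 N. Pads are 22 mm wide; open, the fingers measure 114 mm over their backs; the gripper's body (76 mm by 85 mm) begins 54 mm behind the grasp point. The pads swing forward as they close: fully open they stand 13 mm farther back than shut.
Start: joints at [-1.342, 0.3, 1.521, -0, 1.321, -0.067], TCP at [0.16, -0.526, 0.231] pointing down, gripper open.
Joint ranges: [-3.03, 3.03], [-0.79, 2.21], [0.23, 2.52], [-1.04, 4.18], [0, 3.07], [-2.55, 2.55]. Speed limits (rad/s): [2.22, 2.22, 2.57, 3.14, 3.14, 3.14].

### API

Orientations are given as [roll, pitch, yaw] about the fixed x, y, z axes, in that order (R = Rz(yaw) Ry(pitch) Rx(roll)).
In Python, from plant import env, camera, get_calibration, look_for, spot_point gives the robot as it stands.
- The arm moves only by the tool arm_command, never from a script. Its argument "plan" is text: rows parted by semicolons, each of 7 numbers parted by spaces: the shift along the world's x, y, z in cm, then the turn, a rotation vector about the world's x, y, z in degrees, then the opening, from -1 (shut) to 1 (fully open), so that 0 is half open. A call has exactly 5 rows; each row shifts and turns the commanded pose from where the row before left it; what a row does not reach is not made up. A row lasts 1/12 s, in which the tool goes at most 41.7 mm and 7.16 degrees, less where a joint would pass 70% of its speed; a pose out of reach is approached as far as the arm can. A call with a gripper value outside its range is refused whole. The fingers move at their own pace and stop on an object; the grip force is fixed at half the most. Time passes only in rows, so rows that do not move let the fingers close, or fill a call up. It gives the time, the measured TCP pose, the force and the opening at its end, in the units of the state.
- env.sense(): the state, without advancing time (a new reading comes with each control period).
- camera(name): name is "side" or "top"; returns the picture (480x640x3 uint8, red, green, blue); there is no depth.
- get_calibration(name): a dict with "intrinsics" (3x3 intrinsics, pixels), "world_from_camera" (4x4, takes a point from camera to world coordinates). Camera axes: x right, y down, z forward; pixel columns grow to the right and rows downward; lengths in m; the calibration is good to about 2 mm. A picture is of the moment at which its call begins. get_calibration takes no time and is no camera call.
- env.finish_job(): hands the job in, once; it reports no verdict.
Trained networks look in the newest picture that a camera, given by its name, has taken for a name from the list of things; names that differ only in an ending like _2 or _b are one class to them, and where a whole thing is asked for, a point or a joint stands for the part that bears it (a point fixed in the world has none). Each returns a list of dicts, best first, with "score" (0 to 1); they miss things now and then, are a little off and sometimes report something else, mostly with a low value. They report only what shows in the picture. A call takes as long as a camera call. They do not tell look-alikes from the thing itself.
- look_for(camera, target): "xyz" ([x, y, z] in m, in world coordinates, good to about 4 mm: the middle of the surface that is visible of it).
- spot_point(camera, target): "xyz" ([x, y, z] in m, in world coordinates, good to about 4 mm: a listed point, or the origin of a listed thing).
The state is a dict: "time": time; "joints": joint angles; "joint_velocities": joint speeds; "joint_efforts": joint torques, N m; "ee_pos": TCP position; "tcp_rot": TCP orientation; "contact_force": force on the tool from outside, world axes, zero at the start; "torque": the same for the moment, N m; "finger_gap": opening from 0.0 (shut) to 1.0 (fully open).
Only numpy, scipy, OpenCV 4.12 (cv2) and the standard library are available. Lean on these libraries where they do the work, as an engineer would, in place of code of your own. Each camera call takes 0.05 s, during which the arm holds its last target.

### The job

Put the four wooden reed blocks with brass plates into the reed pan in the mahogany tray, each lying lengthwise and flat, plate up, in the chamber pocket that matches its length. Work one at a time from the longest block down to the shortest, and leave the pitch pipe and the bevel gauge where they lie.

Things in the scene. Friction and masses are not known exactly. Their poses are not given: they have to be found in the camera images.
- block_longest: Loose single-note reed block, longest of the four: brown wooden bar with a brass reed plate and steel tongue on its top face, 90 mm long (its x), 22 mm wide (its y), 20 mm high (a thin tongue adds 1.2 mm), under 120 g. Origin: centre of its underside; z up. Starts lying on the bench, plate up. Either end may face either way.
- block_long: Loose single-note reed block, second longest of the four: brown wooden bar with a brass reed plate and steel tongue on its top face, 72 mm long (its x), 22 mm wide (its y), 20 mm high (a thin tongue adds 1.2 mm), under 120 g. Origin: centre of its underside; z up. Starts lying on the bench, plate up. Either end may face either way.
- block_short: Loose single-note reed block, third longest of the four: brown wooden bar with a brass reed plate and steel tongue on its top face, 54 mm long (its x), 22 mm wide (its y), 20 mm high (a thin tongue adds 1.2 mm), under 120 g. Origin: centre of its underside; z up. Starts lying on the bench, plate up. Either end may face either way.
- block_shortest: Loose single-note reed block, shortest of the four: brown wooden bar with a brass reed plate and steel tongue on its top face, 36 mm long (its x), 22 mm wide (its y), 20 mm high (a thin tongue adds 1.2 mm), under 120 g. Origin: centre of its underside; z up. Starts lying on the bench, plate up. Either end may face either way.
- chamber_longest: Fixed dark rosewood chamber, 128 x 56 x 8 mm, with a lighter-floored open pocket 106 mm long (its x) by 38 mm wide (its y), for the 90 mm block. Origin: centre of its underside, under the pocket's centre, 6 mm above the bench; z up; pocket floor 3 mm, wall tops 8 mm above origin. The four chambers lie side by side along y, 60 mm apart, in any order, in a mahogany tray.
- chamber_long: Fixed dark rosewood chamber, 128 x 56 x 8 mm, with a lighter-floored open pocket 88 mm long (its x) by 38 mm wide (its y), for the 72 mm block. Origin: centre of its underside, under the pocket's centre, 6 mm above the bench; z up; pocket floor 3 mm, wall tops 8 mm above origin. The tray is 144 x 262 mm, its rim 12 mm above the bench.
- chamber_short: Fixed dark rosewood chamber, 128 x 56 x 8 mm, with a lighter-floored open pocket 70 mm long (its x) by 38 mm wide (its y), for the 54 mm block. Origin: centre of its underside, under the pocket's centre, 6 mm above the bench; z up; pocket floor 3 mm, wall tops 8 mm above origin. Blocks in neighbouring chambers stand 38 mm apart: keep the fingers narrow.
- chamber_shortest: Fixed dark rosewood chamber, 128 x 56 x 8 mm, with a lighter-floored open pocket 52 mm long (its x) by 38 mm wide (its y), for the 36 mm block. Origin: centre of its underside, under the pocket's centre, 6 mm above the bench; z up; pocket floor 3 mm, wall tops 8 mm above origin. The tray's two brass runners, 7 mm high, carry on 56 mm past its far edge.
- pitch_pipe: Loose brass pitch pipe lying among the blocks, to be left alone: about 90 mm long (its x), 18 mm wide and high, round tube between two square collars, bone mouthpiece at -x. Origin at underside, about mid-length.
- bevel_gauge: Loose small steel bevel gauge lying among the blocks, to be left alone: stock 80 mm long (its x), 18 mm wide, 14 mm high (17 mm at its brass screw), with a thin blade sticking out 30 mm beyond its +x end towards +y. Origin: centre of the stock's underside.
Things that resemble listed ones, but are neither listed nor needed, are in the scene too. What is shaped like the block_shortest but blue or purple is not meant. Leave any red look-alike of the block_long alone.

How it is judged:
By the outcome, as a careful person would: the job done as asked, in the order asked, and still so for the second after the job is handed in, with the robot touching nothing.
It also fails if it takes over 90 s, if anything falls off the work surface, if the arm or the gripper's body presses on something with over 40 N, if the wrist force passes 120 N, or if a joint passes its speed limit or range.

## Working session

There is one attempt and no reset: what is moved stays moved. The work goes in short steps, Python scripts to look and compute and a tool call to move; the robot and the scene stay as the last step left them, time stands still between calls to the robot, and variables do not carry over. Pictures are saved under pics/ and viewed, and the job is handed in when it is done.

Besides the shell and the picture viewer there is one more tool, called after "Call:" as name(argument=value, ...), one argument or row to a line, values as JSON. arm_command: Moves the arm, as the interface text tells. Its arguments: {"type":"object","properties":{"plan":{"type":"string"}},"required":["plan"]}

```bash
ls; mkdir -p pics
python3 - <<'E'
from plant import env, camera, get_calibration, look_for, spot_point
import cv2
for n in ("top","side"):
    cv2.imwrite(f"pics/{n}0.png",camera(n)[:,:,::-1])
    c=get_calibration(n);print(c)
print(env.sense(),env.tcp_to_grasp)
E
```

```text
pics
{'intrinsics': array([[555.13075953,   0.        , 318.46317055],
       [  0.        , 555.13075953, 243.22231915],
       [  0.        ,   0.        ,   1.        ]]), 'world_from_camera': array([[-0.05332909, -0.96941092,  0.23957978,  0.30919885],
       [-0.9985594 ,  0.05034655, -0.01855652,  0.02173009],
       [ 0.00592688, -0.24022424, -0.97069933,  0.89193408],
       [ 0.        ,  0.        ,  0.        ,  1.        ]])}
{'intrinsics': array([[520.76618805,   0.        , 322.25718478],
       [  0.        , 520.76618805, 234.56809127],
       [  0.        ,   0.        ,   1.        ]]), 'world_from_camera': array([[-0.98371363, -0.106163  ,  0.14504106,  0.37876808],
       [-0.17968307,  0.60163516, -0.77829886,  0.70723139],
       [-0.00463526, -0.79168462, -0.61091241,  0.58834167],
       [ 0.        ,  0.        ,  0.        ,  1.        ]])}
{'time': 0.1, 'joints': array([-1.34159673e+00,  3.00422755e-01,  1.52152467e+00,  3.96485168e-06,
        1.32070890e+00, -6.65850813e-02]), 'joint_velocities': array([-0.00077249, -0.00268054, -0.0003878 ,  0.00044829, -0.00059768,
       -0.0002848 ]), 'joint_efforts': array([ 1.44068807e-03, -5.44378459e+01, -3.62369084e+01, -8.74932698e-05,
        3.05301328e-03, -1.46092606e-05]), 'ee_pos': array([ 0.16027711, -0.52590527,  0.2307717 ]), 'tcp_rot': array([-1.57185738e+00,  7.46039950e-05, -2.84580900e+00]), 'contact_force': array([ 0.30805616, -0.14965209, -0.0373514 ]), 'torque': array([-0.01352105,  0.01876347,  0.00610838]), 'finger_gap': 0.9990813637363932} 0.0187
```

View pics/top0.png

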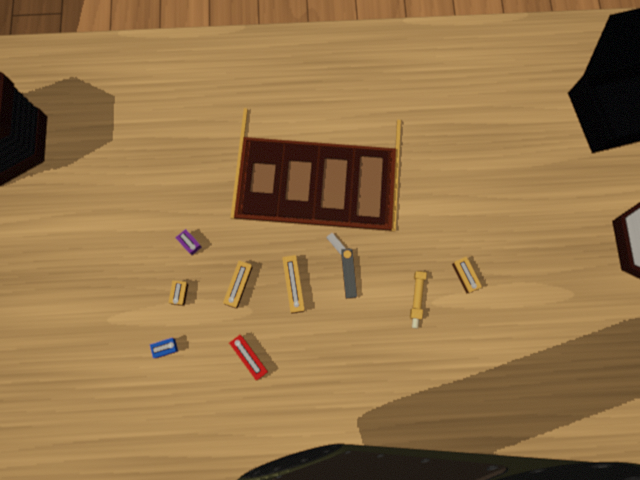

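View pics/side0.png

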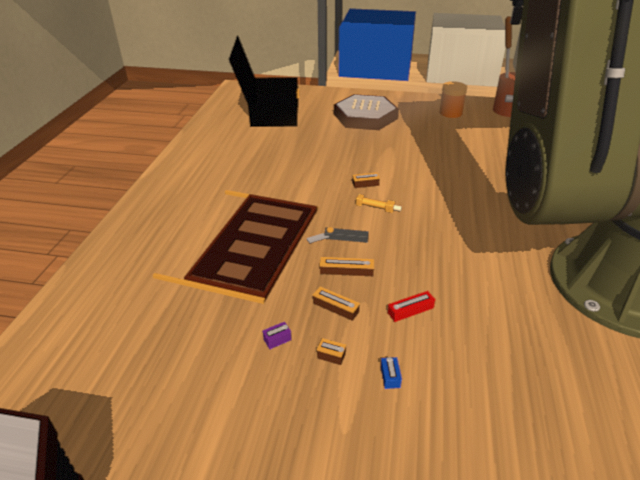

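Run:
```python
from plant import env, camera, get_calibration, look_for, spot_point
import numpy as np
for t in ["block_longest","block_long","block_short","block_shortest","chamber_longest","chamber_long","chamber_short","chamber_shortest","pitch_pipe","bevel_gauge"]:
    r=spot_point("top",t)
    K=get_calibration("top");M=np.linalg.inv(K["world_from_camera"])
    for d in r[:4]:
        p=M[:3,:3]@d["xyz"]+M[:3,3];q=K["intrinsics"]@p;print(t,np.round(d["xyz"],3),round(d["score"],2),np.round(q[:2]/q[2]))
```

```text
block_longest [0.458 0.051 0.   ] 0.66 [292. 287.]
block_long [0.467 0.136 0.004] 0.97 [239. 284.]
block_long [ 0.348  0.122 -0.005] 0.97 [250. 359.]
block_short [ 0.46  -0.233 -0.001] 0.68 [466. 277.]
block_shortest [ 0.368  0.256 -0.002] 0.96 [165. 350.]
block_shortest [0.452 0.233 0.001] 0.89 [180. 297.]
block_shortest [0.541 0.214 0.002] 0.88 [192. 242.]
chamber_longest [ 0.622 -0.088  0.007] 0.68 [371. 186.]
chamber_long [ 0.63  -0.028  0.002] 0.66 [335. 185.]
chamber_short [0.634 0.034 0.005] 0.9 [298. 183.]
chamber_shortest [0.646 0.095 0.006] 0.65 [261. 179.]
pitch_pipe [ 0.432 -0.153 -0.003] 0.57 [419. 297.]
bevel_gauge [ 0.472 -0.036 -0.004] 0.61 [345. 277.]
```

```bash
cat > h.py <<'E'
import numpy as np,cv2
from plant import env, camera, get_calibration, look_for, spot_point
def proj(n,P):
    c=get_calibration(n);M=np.linalg.inv(c["world_from_camera"]);P=np.atleast_2d(P)
    p=P@M[:3,:3].T+M[:3,3];q=p@c["intrinsics"].T;return q[:,:2]/q[:,2:]
def unproj(n,uv,z):
    c=get_calibration(n);T=c["world_from_camera"];uv=np.atleast_2d(uv)
    d=np.c_[uv,np.ones(len(uv))]@np.linalg.inv(c["intrinsics"]).T@T[:3,:3].T
    return T[:3,3]+d*((z-T[2,3])/d[:,2])[:,None]
def rect(n,img,x0,x1,y0,y1,z,s=2000):
    # image: row 0 = x1 (far), col 0 = y1 (left)
    C=np.float32([[x1,y1,z],[x1,y0,z],[x0,y0,z],[x0,y1,z]])
    W,H=int((y1-y0)*s),int((x1-x0)*s)
    Hm=cv2.getPerspectiveTransform(np.float32(proj(n,C)),np.float32([[0,0],[W,0],[W,H],[0,H]]))
    return cv2.warpPerspective(img,Hm,(W,H),flags=cv2.INTER_CUBIC)
E
python3 - <<'E'
from h import *
im=cv2.imread("pics/top0.png")
a=rect("top",im,.40,.52,-.01,.27,.02,2800);cv2.imwrite("pics/r1.png",a)
a=rect("top",im,.40,.52,-.27,-.01,.02,2800);cv2.imwrite("pics/r2.png",a)
a=rect("top",im,.53,.73,-.15,.16,.014,2500);cv2.imwrite("pics/r3.png",a)
E
```

```text
(no output)
```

View pics/r1.png

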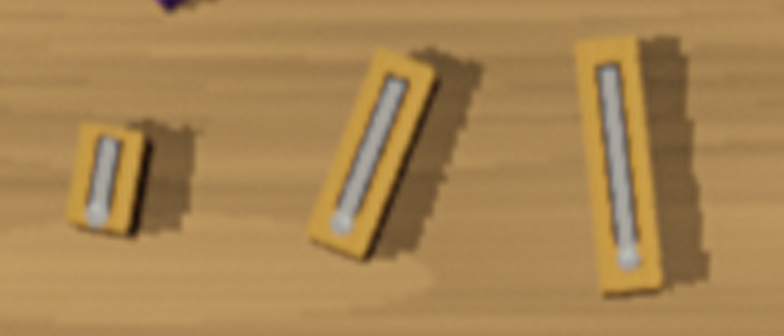

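View pics/r2.png

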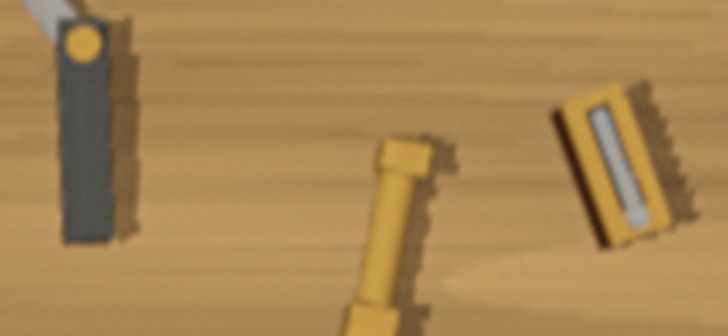

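View pics/r3.png

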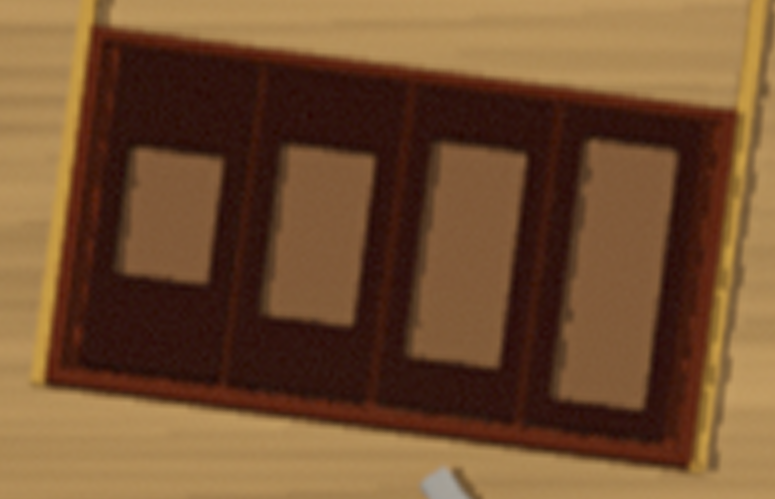

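Call:
arm_command(
  plan="1.5 2.87 -0.5 0 0 -0.55 0; 1.5 2.87 -0.5 0 0 -0.55 0; 1.5 2.87 -0.5 0 0 -0.55 0; 1.5 2.87 -0.5 0 0 -0.55 0; 1.5 2.87 -0.5 0 0 -0.55 0",
)

```text
time: 1.02
ee_pos: [0.2357, -0.3812, 0.2061]
tcp_rot: [-1.571, 0.0, -2.895]
contact_force: [1.2, -1.1, 0.2]
finger_gap: 0.496
```

Call:
arm_command(
  plan="1.5 2.87 -0.5 0 0 -0.55 0; 1.5 2.87 -0.5 0 0 -0.55 0; 1.5 2.87 -0.5 0 0 -0.55 0; 1.5 2.87 -0.5 0 0 -0.55 0; 1.5 2.87 -0.5 0 0 -0.55 0",
)

```text
time: 1.43
ee_pos: [0.3107, -0.2377, 0.1813]
tcp_rot: [-1.57, 0.0, -2.943]
contact_force: [0.2, 0.2, -0.6]
finger_gap: 0.501
```

Call:
arm_command(
  plan="1.5 2.87 -0.5 0 0 -0.55 0; 1.5 2.87 -0.5 0 0 -0.55 0; 1.5 2.87 -0.5 0 0 -0.55 0; 1.5 2.87 -0.5 0 0 -0.55 0; 1.5 2.87 -0.5 0 0 -0.55 0",
)

```text
time: 1.85
ee_pos: [0.3858, -0.0941, 0.1563]
tcp_rot: [-1.57, 0.001, -2.99]
contact_force: [0.8, -1.0, -0.7]
finger_gap: 0.5
```

Call:
arm_command(
  plan="1.5 2.87 -0.5 0 0 -0.55 0; 1.5 2.87 -0.5 0 0 -0.55 0; 1.5 2.87 -0.5 0 0 -0.55 0; 1.5 2.87 -0.5 0 0 -0.55 0; 1.5 2.87 -0.5 0 0 -0.55 0",
)

```text
time: 2.27
ee_pos: [0.4609, 0.0496, 0.1312]
tcp_rot: [-1.571, 0.0, -3.038]
contact_force: [-0.2, -0.3, -0.0]
finger_gap: 0.5
```

Call:
arm_command(
  plan="0 -0.07 -1.7 0 0 0 0; 0 0 -1.7 0 0 0 0; 0 0 -1.7 0 0 0 0; 0 0 -1.7 0 0 0 0; 0 0 -1.7 0 0 0 0",
)

```text
time: 2.68
ee_pos: [0.4604, 0.0473, 0.0456]
tcp_rot: [-1.571, 0.0, -3.038]
contact_force: [0.8, -0.4, 0.3]
finger_gap: 0.5
```

Run:
```python
from h import *
for n in ("top","side"):
    a=camera(n)[:,:,::-1]
    a=a[200:350,160:360] if n=="top" else a[160:340,220:460]
    cv2.imwrite(f"pics/{n}1.png",cv2.resize(a,None,fx=3,fy=3,interpolation=cv2.INTER_CUBIC))
print(env.sense()["ee_pos"])
```

```text
[0.45910341 0.04718451 0.04439854]
```

View pics/side1.png

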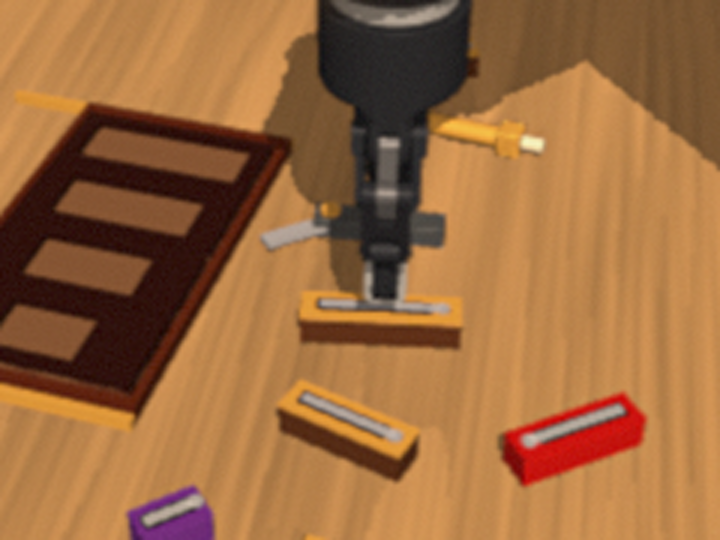

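View pics/top1.png

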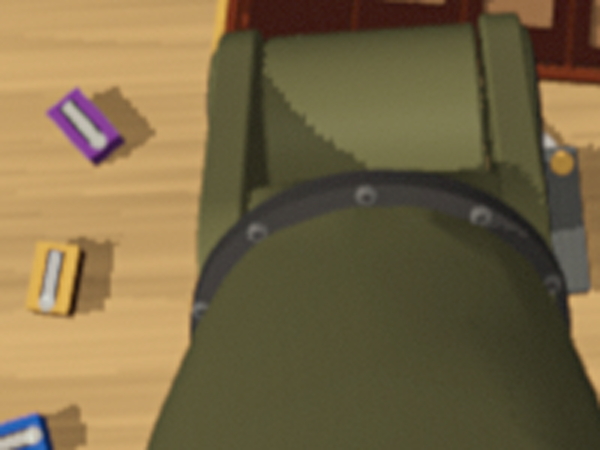

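Call:
arm_command(
  plan="0.14 0.17 -1.2 0 0 0 0; 0 0 -1.2 0 0 0 0; 0 0 -1.2 0 0 0 0; 0 0 -0.2 0 0 0 0; 0 0 0 0 0 0 0",
)

```text
time: 3.2
ee_pos: [0.4618, 0.0489, 0.0087]
tcp_rot: [-1.571, -0.0, -3.038]
contact_force: [-0.6, -0.6, 0.5]
finger_gap: 0.505
```

Call:
arm_command(
  plan="0 0 -0.2 0 0 0 -0.6; 0 0 0 0 0 0 -1; 0 0 0 0 0 0 -1; 0 0 0 0 0 0 -1; 0 0 0 0 0 0 -1",
)

```text
time: 3.62
ee_pos: [0.4623, 0.0489, 0.0073]
tcp_rot: [-1.571, 0.001, -3.038]
contact_force: [-1.9, -0.4, 6.8]
finger_gap: 0.24
```

Run:
```python
from h import *
n="side"
a=camera(n)[160:340,220:460,::-1]
cv2.imwrite(f"pics/{n}2.png",cv2.resize(a,None,fx=3,fy=3,interpolation=cv2.INTER_CUBIC))
s=env.sense();print(s["ee_pos"],s["contact_force"],s["finger_gap"])
```

```text
[0.46226077 0.04889063 0.00724909] [-2.23428057 -0.2143631   6.8340258 ] 0.23801040473791385
```

View pics/side2.png

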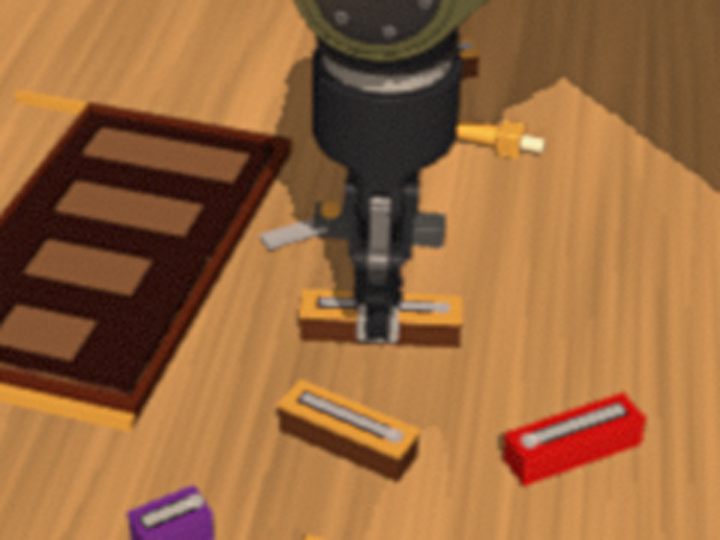

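Call:
arm_command(
  plan="0 0 1 0 0 0 -1; 0 0 2 0 0 0 -1; 0 0 2 0 0 0 -1; 2 -1.7 1 0 0 -1.65 -1; 2 -1.7 0 0 0 -1.65 -1",
)

```text
time: 4.08
ee_pos: [0.5032, 0.0149, 0.0698]
tcp_rot: [-1.57, 0.004, -3.095]
contact_force: [1.4, 0.4, -0.8]
finger_gap: 0.244
```

Call:
arm_command(
  plan="2 -1.7 0 0 0 -1.65 -1; 2 -1.7 0 0 0 -1.65 -1; 2 -1.7 0 0 0 -1.65 -1; 2 -1.7 0 0 0 -1.65 -1; 2 -1.7 0 0 0 -1.65 -1",
)

```text
time: 4.5
ee_pos: [0.6025, -0.0711, 0.0673]
tcp_rot: [-1.571, 0.0, 3.042]
contact_force: [0.1, -0.1, 0.3]
finger_gap: 0.242
```

Call:
arm_command(
  plan="2 -1.7 0 0 0 -1.65 -1; 0 0 0 0 0 0 -1; 0 0 0 0 0 0 -1; 0 0 -1 0 0 0 -1; 0 0 -1 0 0 0 -1",
)

```text
time: 4.92
ee_pos: [0.6214, -0.0865, 0.0462]
tcp_rot: [-1.571, 0.001, 3.016]
contact_force: [-0.1, -0.0, -0.3]
finger_gap: 0.237
```

Run:
```python
from h import *
n="side"
a=camera(n)[160:340,180:420,::-1]
cv2.imwrite(f"pics/{n}3.png",cv2.resize(a,None,fx=3,fy=3,interpolation=cv2.INTER_CUBIC))
s=env.sense();print(s["ee_pos"],s["contact_force"],s["finger_gap"],np.degrees(s["tcp_rot"]))
```

```text
[ 0.62018217 -0.08623014  0.04342921] [-0.22353894  0.09864632 -3.33646372] 0.23672059866986353 [-90.01653719  -0.1812568  172.79962621]
```

View pics/side3.png

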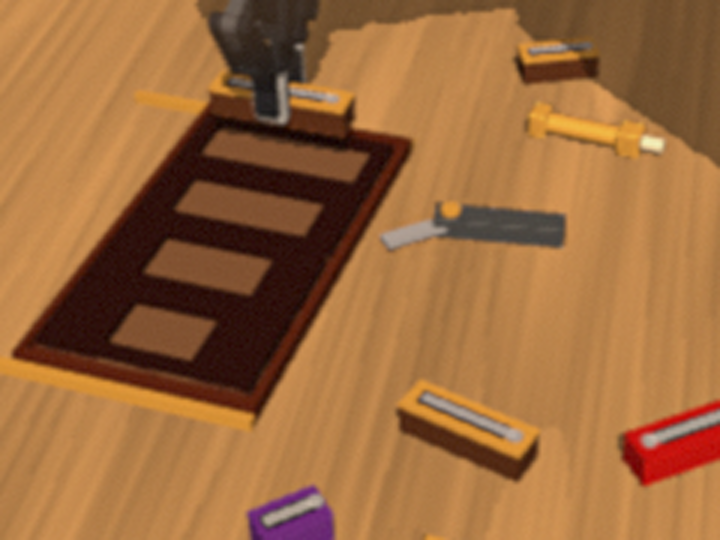

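Call:
arm_command(
  plan="0.1 0 -0.9 0 0 0 -1; 0 0 -0.9 0 0 0 -1; 0 0 -0.6 0 0 0 -1; 0 0 -0.2 0 0 0 -1; 0 0 0 0 0 0 -1",
)

```text
time: 5.38
ee_pos: [0.6224, -0.087, 0.0195]
tcp_rot: [-1.571, -0.001, 3.015]
contact_force: [0.1, 0.7, -0.9]
finger_gap: 0.242
```

Run:
```python
from h import *
n="side"
a=camera(n)[160:340,180:420,::-1]
cv2.imwrite(f"pics/{n}4.png",cv2.resize(a,None,fx=3,fy=3,interpolation=cv2.INTER_CUBIC))
s=env.sense();print(s["ee_pos"],s["contact_force"],s["finger_gap"],np.degrees(s["tcp_rot"]))
```

```text
[ 0.62264794 -0.08706505  0.02007984] [ 0.0075653   0.25946831 -0.87495165] 0.24239520757821073 [-9.00007429e+01 -2.14177381e-02  1.72751188e+02]
```

View pics/side4.png

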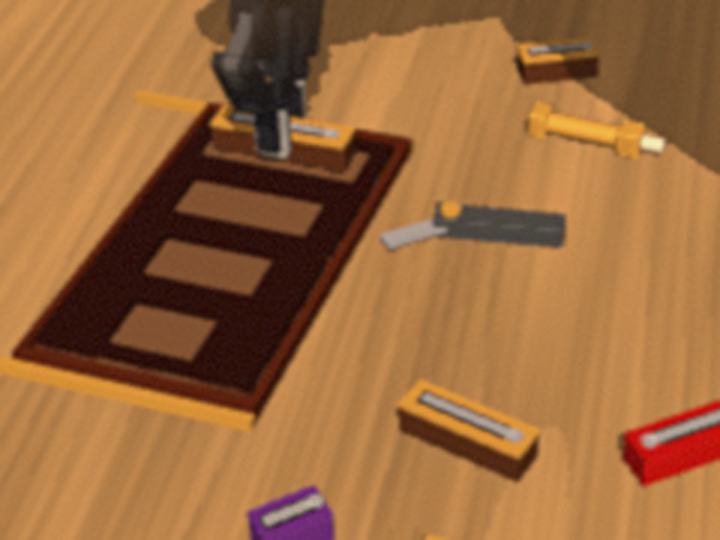

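Call:
arm_command(
  plan="0 0 -0.2 0 0 0 -1; 0 0 -0.1 0 0 0 -1; 0 0 0 0 0 0 -1; 0 0 0 0 0 0 -1; 0 0 0 0 0 0 -1",
)

```text
time: 5.85
ee_pos: [0.6228, -0.0871, 0.0174]
tcp_rot: [-1.571, 0.0, 3.015]
contact_force: [-0.2, -0.1, -0.7]
finger_gap: 0.236
```

Call:
arm_command(
  plan="0 0 -0.05 0 0 0 -1; 0 0 0 0 0 0 -0.2; 0 0 0 0 0 0 -0.2; 0 0 0 0 0 0 -0.2; 0 0 0.5 0 0 0 -0.2",
)

```text
time: 6.27
ee_pos: [0.6223, -0.087, 0.0211]
tcp_rot: [-1.571, -0.001, 3.015]
contact_force: [-0.4, 0.8, -0.1]
finger_gap: 0.399
```

Call:
arm_command(
  plan="0 0 1 0 0 0 -0.2; 0 0 2 0 0 0 -0.2; 0 0 2 0 0 0 -0.2; 0 0 2 0 0 0 -0.2; -1 1.5 0 0 0 0 0",
)

```text
time: 6.68
ee_pos: [0.6153, -0.0741, 0.0972]
tcp_rot: [-1.57, 0.008, 3.013]
contact_force: [1.0, 1.1, 0.8]
finger_gap: 0.494
```

Call:
arm_command(
  plan="-1.9 2.7 0 0 0 -1.65 0; -1.9 2.7 0 0 0 -1.65 0; -1.9 2.7 0 0 0 -1.65 0; -1.9 2.7 0 0 0 -1.65 0; -1.9 2.7 0 0 0 -1.65 0",
)

```text
time: 7.1
ee_pos: [0.5169, 0.0639, 0.0929]
tcp_rot: [-1.571, 0.001, 2.869]
contact_force: [0.2, -0.3, -0.3]
finger_gap: 0.505
```

Run:
```python
from h import *
for n in ("side","top"):
    a=camera(n)[:,:,::-1]
    a=a[160:340,180:420] if n=="side" else a[120:300,200:440]
    cv2.imwrite(f"pics/{n}5.png",cv2.resize(a,None,fx=3,fy=3,interpolation=cv2.INTER_CUBIC))
s=env.sense();print(s["ee_pos"],s["contact_force"],s["finger_gap"],np.degrees(s["tcp_rot"]))
```

```text
[0.51585827 0.06578974 0.0928631 ] [-0.49508387 -0.51845322 -0.08972296] 0.4994354810815625 [-9.00250815e+01  2.24168689e-03  1.64611957e+02]
```

View pics/side5.png

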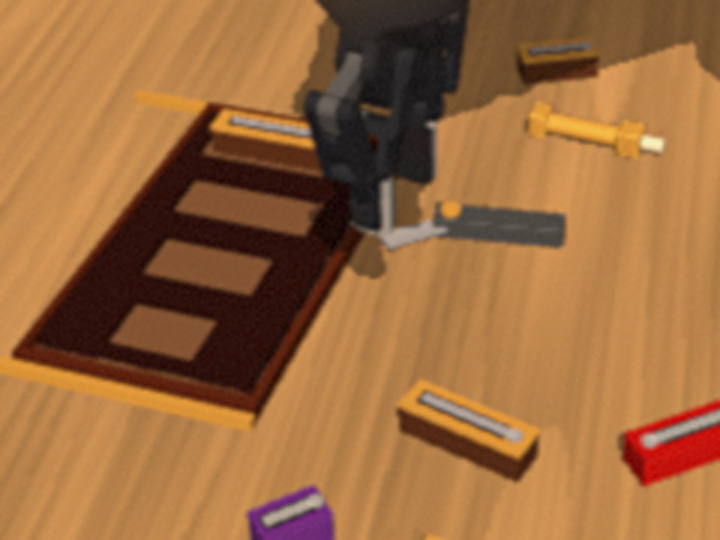

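View pics/top5.png

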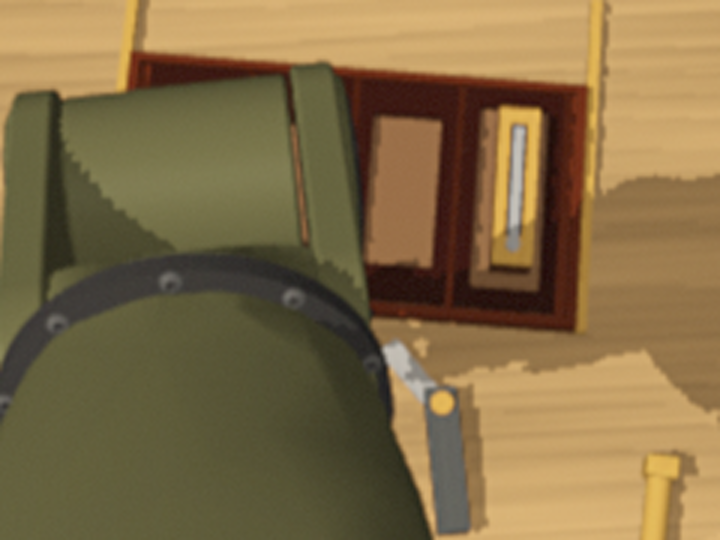

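Call:
arm_command(
  plan="-1.73 2.35 -0.4 0 0 -1.7 0; -1.73 2.35 -0.5 0 0 -1.7 0; -1.73 2.35 -1 0 0 -1.8 0; 0 0 -1.5 0 0 0 0; 0 0 -1 0 0 0 0",
)

```text
time: 7.62
ee_pos: [0.4657, 0.1341, 0.0478]
tcp_rot: [-1.571, 0.001, 2.782]
contact_force: [0.5, -0.1, -0.5]
finger_gap: 0.496
```

Call:
arm_command(
  plan="0 0 0 0 0 0 0; 0 0 -0.5 0 0 0 0; 0 0 -0.5 0 0 0 0; 0 0 0 0 0 0 0; 0 0 0 0 0 0 0",
)

```text
time: 8.03
ee_pos: [0.4661, 0.133, 0.0378]
tcp_rot: [-1.571, -0.0, 2.78]
contact_force: [0.5, 0.1, 0.4]
finger_gap: 0.501
```

Run:
```python
from h import *
for n in ("side",):
    a=camera(n)[:,:,::-1]
    a=a[180:360,220:460] if n=="side" else a[120:300,200:440]
    cv2.imwrite(f"pics/{n}6.png",cv2.resize(a,None,fx=3,fy=3,interpolation=cv2.INTER_CUBIC))
s=env.sense();print(s["ee_pos"],s["contact_force"],s["finger_gap"],np.degrees(s["tcp_rot"]))
```

```text
[0.46612108 0.13312689 0.03799713] [-0.26719871  0.62879121  0.32129935] 0.5000086944534111 [-9.00070627e+01  1.39982311e-02  1.59270064e+02]
```

View pics/side6.png

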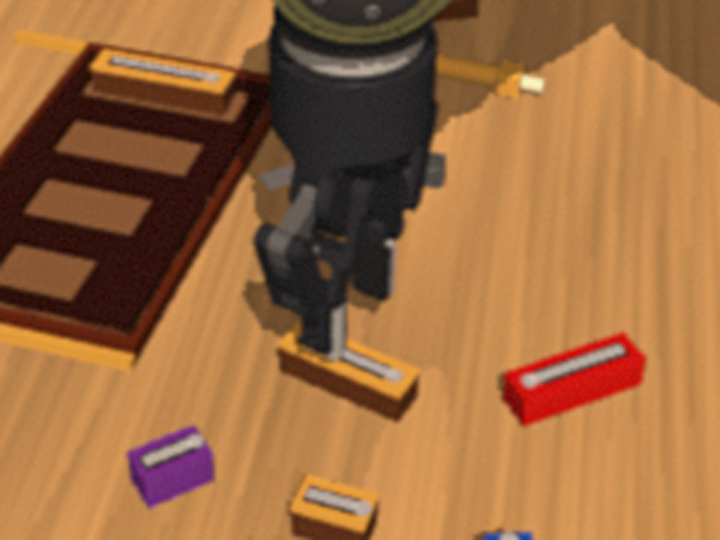

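Call:
arm_command(
  plan="-0.2 0.32 -0.4 0 0 0 0; 0 0 -1 0 0 0 0; 0 0 -1 0 0 0 0; 0 0 -0.6 0 0 0 0; 0 0 0 0 0 0 0",
)

```text
time: 8.5
ee_pos: [0.4629, 0.1364, 0.006]
tcp_rot: [-1.569, -0.002, 2.78]
contact_force: [0.3, -0.4, -0.8]
finger_gap: 0.502
```

Call:
arm_command(
  plan="0 0 -0.1 0 0 0 -0.6; 0 0 0 0 0 0 -1; 0 0 0 0 0 0 -1; 0 0 0 0 0 0 -1; 0 0 0 0 0 0 -1",
)

```text
time: 8.92
ee_pos: [0.4639, 0.1366, 0.0069]
tcp_rot: [-1.571, 0.0, 2.78]
contact_force: [-0.3, -0.1, -0.5]
finger_gap: 0.236
```

Run:
```python
from h import *
for n in ("side",):
    a=camera(n)[:,:,::-1]
    a=a[180:360,220:460] if n=="side" else a[120:300,200:440]
    cv2.imwrite(f"pics/{n}7.png",cv2.resize(a,None,fx=3,fy=3,interpolation=cv2.INTER_CUBIC))
s=env.sense();print(s["ee_pos"],s["contact_force"],s["finger_gap"],np.degrees(s["tcp_rot"]))
```

```text
[0.46386485 0.1365905  0.00691647] [-0.1521718  -0.3441848  -0.44052847] 0.2448981948034316 [-9.00077460e+01  1.09148131e-02  1.59297649e+02]
```

View pics/side7.png

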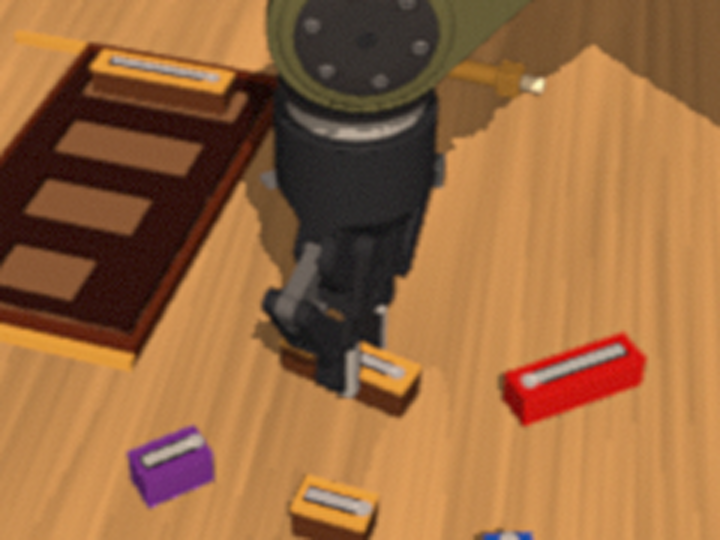

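Call:
arm_command(
  plan="0 0 1 0 0 0 -1; 0 0 2 0 0 0 -1; 0 0 2 0 0 0 -1; 2.05 -2.05 1 0 0 1.68 -1; 2.05 -2.05 0 0 0 1.68 -1",
)

```text
time: 9.38
ee_pos: [0.5062, 0.0959, 0.0702]
tcp_rot: [-1.573, 0.004, 2.842]
contact_force: [0.2, 0.6, -0.8]
finger_gap: 0.241
```

Call:
arm_command(
  plan="2.05 -2.05 0 0 0 1.68 -1; 2.05 -2.05 0 0 0 1.68 -1; 2.05 -2.05 0 0 0 1.68 -1; 2.05 -2.05 0 0 0 1.68 -1; 2.05 -2.05 0 0 0 1.68 -1",
)

```text
time: 9.8
ee_pos: [0.6082, -0.0081, 0.0677]
tcp_rot: [-1.571, 0.0, 2.987]
contact_force: [0.9, 0.1, -0.7]
finger_gap: 0.24
```

Call:
arm_command(
  plan="2.05 -2.05 0 0 0 1.68 -1; 0 0 0 0 0 0 -1; 0 0 -1 0 0 0 -1; 0 0 -1 0 0 0 -1; 0 0 0 0 0 0 -1",
)

```text
time: 10.22
ee_pos: [0.6261, -0.0266, 0.0442]
tcp_rot: [-1.571, -0.004, 3.015]
contact_force: [-1.1, 1.1, -1.9]
finger_gap: 0.239
```

Run:
```python
from h import *
for n in ("side",):
    a=camera(n)[:,:,::-1]
    a=a[160:340,180:420] if n=="side" else a[120:300,200:440]
    cv2.imwrite(f"pics/{n}8.png",cv2.resize(a,None,fx=3,fy=3,interpolation=cv2.INTER_CUBIC))
s=env.sense();print(s["ee_pos"],s["contact_force"],s["finger_gap"],np.degrees(s["tcp_rot"]))
```

```text
[ 0.62650076 -0.02653271  0.04524072] [-0.49670707  0.24637917 -0.7736991 ] 0.23885549164114514 [-89.99977886  -0.18063331 172.77732765]
```

View pics/side8.png

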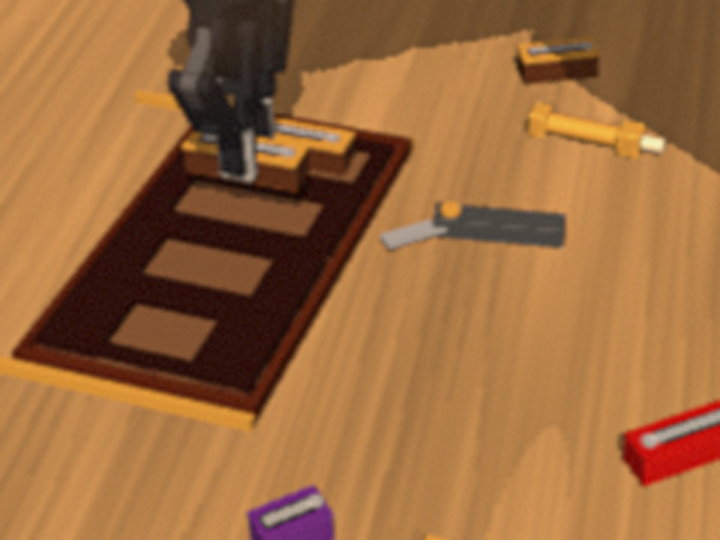

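Call:
arm_command(
  plan="0.1 0 -0.9 0 0 0 -1; 0 0 -0.9 0 0 0 -1; 0 0 -0.7 0 0 0 -1; 0 0 -0.25 0 0 0 -1; 0 0 0 0 0 0 -1",
)

```text
time: 10.68
ee_pos: [0.6283, -0.0273, 0.0182]
tcp_rot: [-1.571, -0.002, 3.015]
contact_force: [-0.3, -0.5, -1.5]
finger_gap: 0.242
```

Run:
```python
from h import *
for n in ("side",):
    a=camera(n)[:,:,::-1]
    a=a[160:340,180:420] if n=="side" else a[120:300,200:440]
    cv2.imwrite(f"pics/{n}9.png",cv2.resize(a,None,fx=3,fy=3,interpolation=cv2.INTER_CUBIC))
s=env.sense();print(s["ee_pos"],s["contact_force"],s["finger_gap"],np.degrees(s["tcp_rot"]))
```

```text
[ 0.6286532  -0.02734328  0.01889204] [ 0.56219709 -0.51184945  0.21451407] 0.24187454512240875 [-8.99992875e+01 -3.85373297e-02  1.72742335e+02]
```

View pics/side9.png

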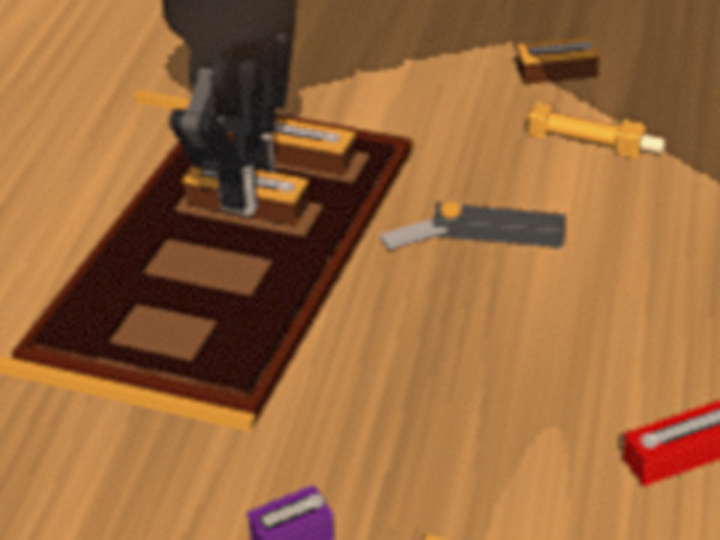

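Call:
arm_command(
  plan="0 0 -0.2 0 0 0 -1; 0 0 0 0 0 0 -1; 0 0 0 0 0 0 -0.2; 0 0 0 0 0 0 -0.2; 0 0 0 0 0 0 -0.2",
)

```text
time: 11.15
ee_pos: [0.629, -0.0274, 0.0176]
tcp_rot: [-1.571, 0.0, 3.015]
contact_force: [-0.3, 0.2, -0.6]
finger_gap: 0.398
```

Call:
arm_command(
  plan="0 0 1 0 0 0 -0.2; 0 0 2 0 0 0 -0.2; 0 0 2 0 0 0 -0.2; 0 0 2.5 0 0 0 -0.2; 0 0 0.5 0 0 0 -0.2",
)

```text
time: 11.57
ee_pos: [0.6305, -0.0275, 0.1024]
tcp_rot: [-1.571, 0.006, 3.015]
contact_force: [0.3, 0.2, 1.2]
finger_gap: 0.398
```

Call:
arm_command(
  plan="-2.09 -2.53 0 0 0 3.2 -0.2; -2.09 -2.53 0 0 0 3.2 0; -2.09 -2.53 0 0 0 3.2 0; -2.09 -2.53 0 0 0 3.2 0; -2.09 -2.53 0 0 0 3.2 0",
)

```text
time: 11.98
ee_pos: [0.5232, -0.1548, 0.0977]
tcp_rot: [-1.571, 0.0, -2.986]
contact_force: [0.6, -0.4, -0.4]
finger_gap: 0.5
```

Call:
arm_command(
  plan="-2.09 -2.53 0 0 0 3.2 0; -2.09 -2.53 0 0 0 3.2 0; -2.09 -2.53 0 0 0 3.2 0; 0 0 -2 0 0 0 0; 0 0 -2 0 0 0 0",
)

```text
time: 12.4
ee_pos: [0.4613, -0.2316, 0.0582]
tcp_rot: [-1.568, 0.002, -2.824]
contact_force: [0.6, 0.1, -1.5]
finger_gap: 0.505
```

Call:
arm_command(
  plan="0 0 -1 0 0 0 0; 0 0 0 0 0 0 0; 0 0 0 0 0 0 0; 0 0 0 0 0 0 0; 0 0 0 0 0 0 0",
)

```text
time: 12.82
ee_pos: [0.4622, -0.2298, 0.0483]
tcp_rot: [-1.57, 0.001, -2.821]
contact_force: [-0.9, -0.2, -0.4]
finger_gap: 0.501
```

Run:
```python
from h import *
for n in ("side","top"):
    a=camera(n)[:,:,::-1]
    a=a[130:310,200:440] if n=="side" else a[120:300,200:440]
    cv2.imwrite(f"pics/{n}10.png",cv2.resize(a,None,fx=3,fy=3,interpolation=cv2.INTER_CUBIC))
s=env.sense();print(s["ee_pos"],s["contact_force"],s["finger_gap"],np.degrees(s["tcp_rot"]))
```

```text
[ 0.46204678 -0.22983272  0.04803773] [ 0.70125464 -0.52434435 -0.6923647 ] 0.501132124956963 [-8.99467168e+01  4.69070162e-02 -1.61640919e+02]
```

View pics/side10.png

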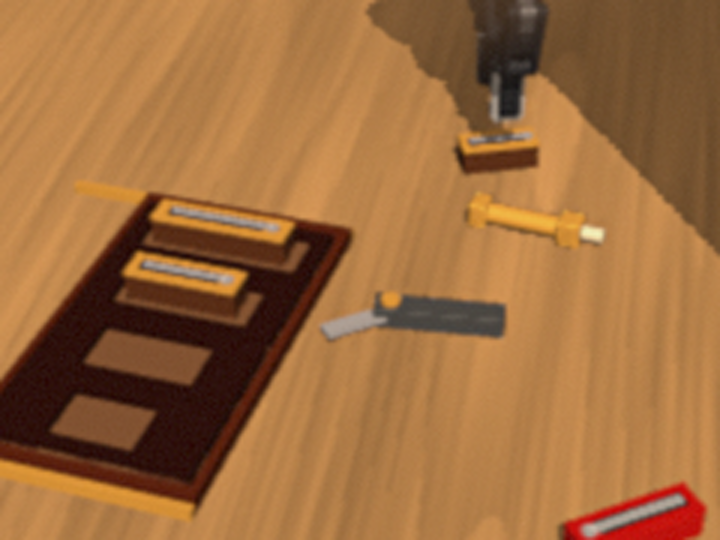

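View pics/top10.png

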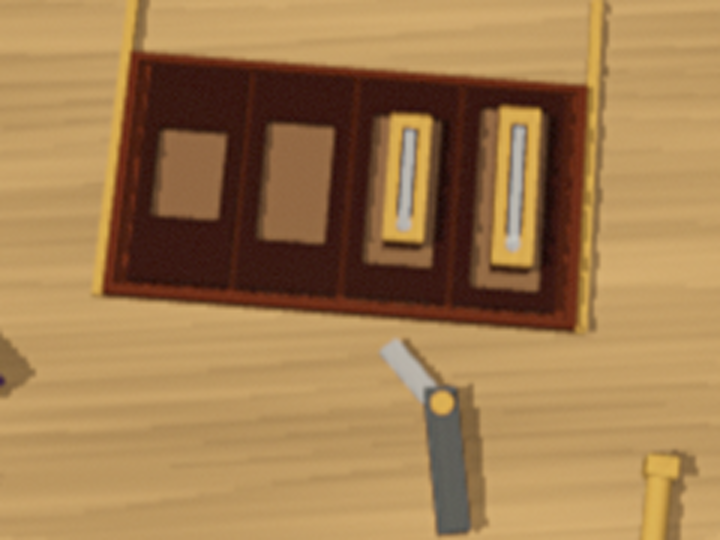

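Call:
arm_command(
  plan="-0.1 0 -1 0 0 0 0; 0 0 -1.3 0 0 0 0; 0 0 -1.3 0 0 0 0; 0 0 -0.5 0 0 0 0; 0 0 0 0 0 0 0",
)

```text
time: 13.33
ee_pos: [0.4599, -0.2294, 0.0049]
tcp_rot: [-1.573, -0.002, -2.821]
contact_force: [-0.1, -0.5, 0.3]
finger_gap: 0.502
```

Call:
arm_command(
  plan="0 0 0 0 0 0 -0.6; 0 0 0 0 0 0 -1; 0 0 0 0 0 0 -1; 0 0 0 0 0 0 -1; 0 0 0 0 0 0 -1",
)

```text
time: 13.75
ee_pos: [0.461, -0.23, 0.007]
tcp_rot: [-1.57, 0.001, -2.822]
contact_force: [-0.6, 0.3, 6.5]
finger_gap: 0.238
```

Run:
```python
from h import *
for n in ("side",):
    a=camera(n)[:,:,::-1]
    a=a[130:310,200:440] if n=="side" else a[120:300,200:440]
    cv2.imwrite(f"pics/{n}11.png",cv2.resize(a,None,fx=3,fy=3,interpolation=cv2.INTER_CUBIC))
s=env.sense();print(s["ee_pos"],s["contact_force"],s["finger_gap"],np.degrees(s["tcp_rot"]))
```

```text
[ 0.46099317 -0.23002985  0.00696962] [-0.10829293 -0.09758838  6.75965014] 0.23685908430137043 [-8.99474358e+01  4.71627149e-02 -1.61662988e+02]
```

View pics/side11.png

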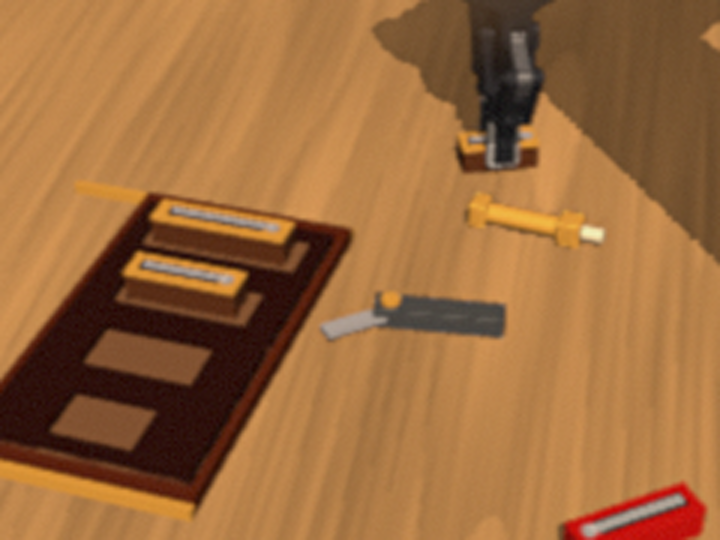

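Call:
arm_command(
  plan="0 0 1 0 0 0 -1; 0 0 2 0 0 0 -1; 0 0 2 0 0 0 -1; 0 0 2 0 0 0 -1; 1.92 2.92 0 0 0 -2.85 -1",
)

```text
time: 14.22
ee_pos: [0.4799, -0.2041, 0.0806]
tcp_rot: [-1.567, 0.004, -2.874]
contact_force: [1.1, -0.5, -0.1]
finger_gap: 0.241
```

Call:
arm_command(
  plan="1.92 2.92 0 0 0 -2.85 -1; 1.92 2.92 0 0 0 -2.85 -1; 1.92 2.92 0 0 0 -2.85 -1; 1.92 2.92 0 0 0 -2.85 -1; 1.92 2.92 0 0 0 -2.85 -1",
)

```text
time: 14.63
ee_pos: [0.5765, -0.053, 0.0771]
tcp_rot: [-1.571, 0.0, -3.123]
contact_force: [0.3, -0.6, 0.4]
finger_gap: 0.243
```

Call:
arm_command(
  plan="1.92 2.92 0 0 0 -2.85 -1; 1.92 2.92 0 0 0 -2.85 -1; 1.92 2.92 0 0 0 -2.85 -1; 0 0 -1 0 0 0 -1; 0 0 -2 0 0 0 -1",
)

```text
time: 15.05
ee_pos: [0.6352, 0.0349, 0.0486]
tcp_rot: [-1.571, 0.004, 3.016]
contact_force: [0.6, -0.0, -0.1]
finger_gap: 0.239
```

Call:
arm_command(
  plan="0 0 0 0 0 0 -1; 0 0 0 0 0 0 -1; 0 0 0 0 0 0 -1; 0 0 0 0 0 0 -1; 0 0 0 0 0 0 -1",
)

```text
time: 15.47
ee_pos: [0.6338, 0.0327, 0.0475]
tcp_rot: [-1.571, 0.001, 3.014]
contact_force: [1.0, -1.0, -0.7]
finger_gap: 0.241
```

Run:
```python
from h import *
for n in ("side",):
    a=camera(n)[:,:,::-1]
    a=a[160:340,180:420] if n=="side" else a[120:300,200:440]
    cv2.imwrite(f"pics/{n}12.png",cv2.resize(a,None,fx=3,fy=3,interpolation=cv2.INTER_CUBIC))
s=env.sense();print(s["ee_pos"],s["contact_force"],s["finger_gap"],np.degrees(s["tcp_rot"]))
```

```text
[0.63371678 0.03273013 0.04723099] [-0.27745443 -0.66902634 -0.33389749] 0.23990744685808316 [-9.00094712e+01  6.82496343e-02  1.72666531e+02]
```

View pics/side12.png

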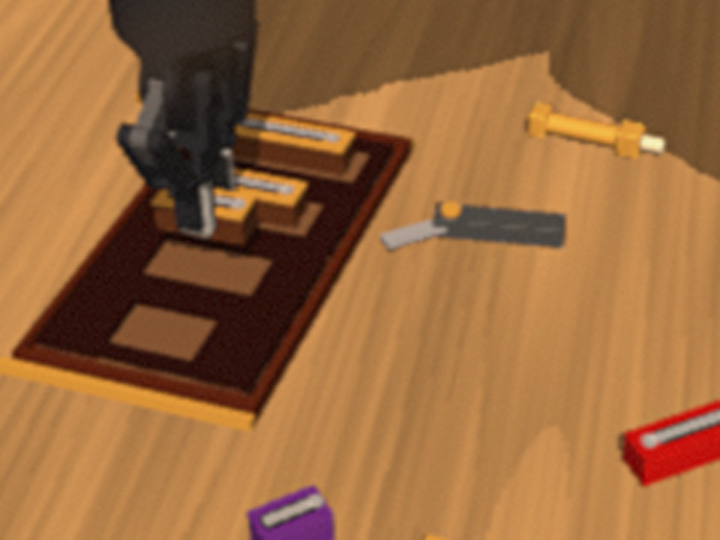

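Call:
arm_command(
  plan="0 0 -1 0 0 0 -1; 0 0 -1 0 0 0 -1; 0 0 -0.8 0 0 0 -1; 0 0 -0.2 0 0 0 -1; 0 0 0 0 0 0 -1",
)

```text
time: 15.93
ee_pos: [0.6331, 0.033, 0.0155]
tcp_rot: [-1.571, -0.001, 3.014]
contact_force: [-2.6, -0.3, 3.8]
finger_gap: 0.238
```

Run:
```python
from h import *
for n in ("side",):
    a=camera(n)[:,:,::-1]
    a=a[160:340,180:420] if n=="side" else a[120:300,200:440]
    cv2.imwrite(f"pics/{n}13.png",cv2.resize(a,None,fx=3,fy=3,interpolation=cv2.INTER_CUBIC))
s=env.sense();print(s["ee_pos"],s["contact_force"],s["finger_gap"],np.degrees(s["tcp_rot"]))
```

```text
[0.63308806 0.03299127 0.01549135] [-0.6499946  -0.80656992  1.7727276 ] 0.23819926358578333 [-8.99913388e+01 -6.44028835e-02  1.72690613e+02]
```

View pics/side13.png

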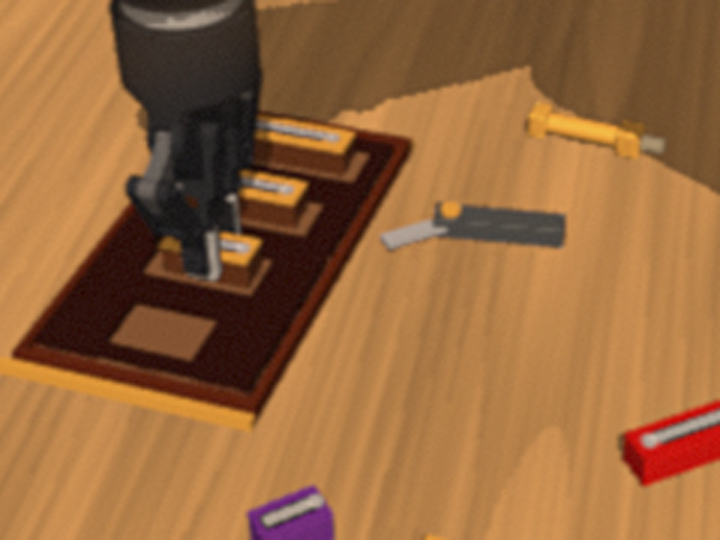

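Call:
arm_command(
  plan="0 0 0 0 0 0 -0.2; 0 0 0 0 0 0 -0.2; 0 0 0 0 0 0 -0.2; 0 0 0.5 0 0 0 -0.2; 0 0 1 0 0 0 -0.2",
)

```text
time: 16.4
ee_pos: [0.6328, 0.033, 0.0306]
tcp_rot: [-1.571, -0.002, 3.014]
contact_force: [-1.0, 0.4, 0.4]
finger_gap: 0.401
```

Call:
arm_command(
  plan="0 0 1 0 0 0 -0.2; 0 0 2 0 0 0 -0.2; 0 0 2 0 0 0 -0.2; 0 0 2 0 0 0 -0.2; -2.21 2.49 0 0 0 0 -0.2",
)

```text
time: 16.82
ee_pos: [0.6151, 0.0552, 0.1069]
tcp_rot: [-1.572, 0.009, 3.011]
contact_force: [1.1, 0.4, 0.6]
finger_gap: 0.402
```

Call:
arm_command(
  plan="-2.21 2.49 0 0 0 -0.8 0; -2.21 2.49 0 0 0 0 0; -2.21 2.49 0 0 0 0 0; -2.21 2.49 0 0 0 0 0; -2.21 2.49 0 0 0 0 0",
)

```text
time: 17.23
ee_pos: [0.4999, 0.1834, 0.1027]
tcp_rot: [-1.572, 0.002, 3.0]
contact_force: [0.9, 0.8, -0.6]
finger_gap: 0.502
```

Call:
arm_command(
  plan="-2.21 2.49 0 0 0 0 0; -2.21 2.49 0 0 0 0 0; 0 0 -2 0 0 0 0; 0 0 -2 0 0 0 0; 0 0 -1 0 0 0 0",
)

```text
time: 17.65
ee_pos: [0.456, 0.2325, 0.0507]
tcp_rot: [-1.571, -0.0, 3.001]
contact_force: [-0.2, 0.5, -0.8]
finger_gap: 0.5
```

Call:
arm_command(
  plan="0 0 0 0 0 0 0; 0 0 0 0 0 0 0; 0 0 0 0 0 0 0; 0 0 0 0 0 0 0; 0 0 0 0 0 0 0",
)

```text
time: 18.07
ee_pos: [0.4571, 0.2322, 0.0521]
tcp_rot: [-1.571, 0.001, 3.0]
contact_force: [-0.2, -0.3, 0.2]
finger_gap: 0.503
```

Run:
```python
from h import *
for n in ("side","top"):
    a=camera(n)[:,:,::-1]
    a=a[220:400,180:420] if n=="side" else a[120:300,200:440]
    cv2.imwrite(f"pics/{n}14.png",cv2.resize(a,None,fx=3,fy=3,interpolation=cv2.INTER_CUBIC))
s=env.sense();print(s["ee_pos"],s["contact_force"],s["finger_gap"],np.degrees(s["tcp_rot"]))
```

```text
[0.45688055 0.23218304 0.05177341] [0.20978718 0.46733519 0.03228536] 0.49962859209662064 [-9.00221915e+01  3.63911635e-02  1.71876191e+02]
```

View pics/side14.png

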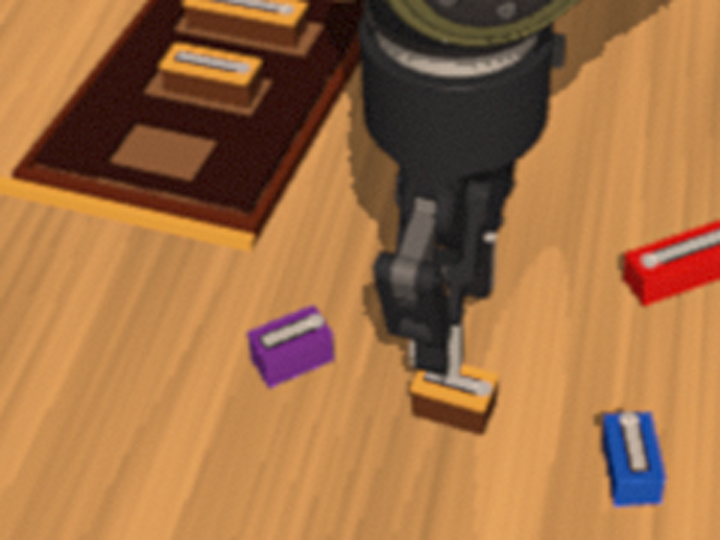

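View pics/top14.png

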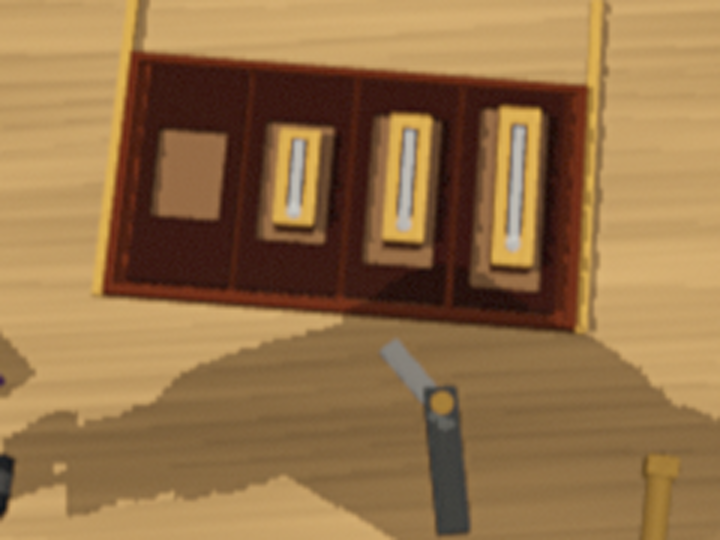

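Call:
arm_command(
  plan="0 0 -1 0 0 0 0; 0 0 -1.4 0 0 0 0; 0 0 -1.4 0 0 0 0; 0 0 -0.6 0 0 0 0; 0 0 0 0 0 0 0",
)

```text
time: 18.58
ee_pos: [0.4558, 0.2318, 0.0057]
tcp_rot: [-1.569, -0.002, 3.0]
contact_force: [-0.0, -0.1, 0.2]
finger_gap: 0.501
```

Call:
arm_command(
  plan="0 0 0 0 0 0 -0.6; 0 0 0 0 0 0 -1; 0 0 0 0 0 0 -1; 0 0 0 0 0 0 -1; 0 0 0 0 0 0 -1",
)

```text
time: 19.0
ee_pos: [0.457, 0.2323, 0.008]
tcp_rot: [-1.571, 0.001, 3.0]
contact_force: [-0.7, -0.3, 4.8]
finger_gap: 0.239
```

Run:
```python
from h import *
for n in ("side",):
    a=camera(n)[:,:,::-1]
    a=a[220:400,180:420] if n=="side" else a[120:300,200:440]
    cv2.imwrite(f"pics/{n}15.png",cv2.resize(a,None,fx=3,fy=3,interpolation=cv2.INTER_CUBIC))
s=env.sense();print(s["ee_pos"],s["contact_force"],s["finger_gap"],np.degrees(s["tcp_rot"]))
```

```text
[0.45703389 0.23236878 0.00798826] [-0.63797234  0.20139112  6.93499931] 0.23619581298266681 [-9.00382986e+01  6.27407600e-02  1.71886853e+02]
```

View pics/side15.png

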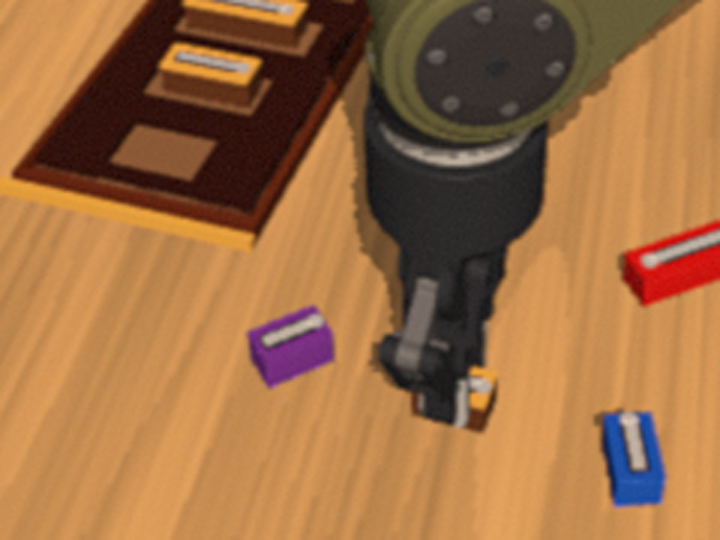

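Call:
arm_command(
  plan="0 0 1 0 0 0 -1; 0 0 2 0 0 0 -1; 0 0 2 0 0 0 -1; 0 0 2 0 0 0.8 -1; 2.64 -2 0 0 0 0 -1",
)

```text
time: 19.47
ee_pos: [0.4822, 0.2147, 0.0815]
tcp_rot: [-1.573, 0.003, 3.018]
contact_force: [0.8, 0.2, 0.7]
finger_gap: 0.237
```

Call:
arm_command(
  plan="2.64 -2 0 0 0 0 -1; 2.64 -2 0 0 0 0 -1; 2.64 -2 0 0 0 0 -1; 2.64 -2 0 0 0 0 -1; 2.64 -2 0 0 0 0 -1",
)

```text
time: 19.88
ee_pos: [0.6161, 0.111, 0.078]
tcp_rot: [-1.571, 0.0, 3.014]
contact_force: [-0.3, 0.6, -0.4]
finger_gap: 0.239
```

Call:
arm_command(
  plan="2.64 -2 0 0 0 0 -1; 0 0 -1 0 0 0 -1; 0 0 -2 0 0 0 -1; 0 0 0 0 0 0 -1; 0 0 0 0 0 0 -1",
)

```text
time: 20.3
ee_pos: [0.6406, 0.0923, 0.0469]
tcp_rot: [-1.57, -0.002, 3.014]
contact_force: [-0.3, -0.9, 0.2]
finger_gap: 0.241
```

Run:
```python
from h import *
for n in ("side",):
    a=camera(n)[:,:,::-1]
    a=a[160:340,180:420] if n=="side" else a[120:300,200:440]
    cv2.imwrite(f"pics/{n}16.png",cv2.resize(a,None,fx=3,fy=3,interpolation=cv2.INTER_CUBIC))
s=env.sense();print(s["ee_pos"],s["contact_force"],s["finger_gap"],np.degrees(s["tcp_rot"]))
```

```text
[0.641247   0.0925514  0.04803224] [ 0.42424121  0.53807696 -0.8100059 ] 0.23876518633692886 [-8.99995473e+01 -1.14000085e-02  1.72713179e+02]
```

View pics/side16.png

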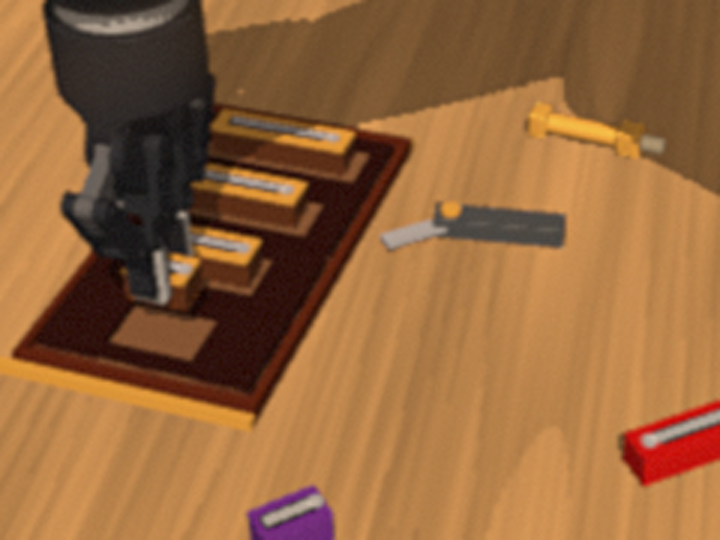

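Call:
arm_command(
  plan="0 0 -1 0 0 0 -1; 0 0 -1 0 0 0 -1; 0 0 -0.7 0 0 0 -1; 0 0 -0.2 0 0 0 -1; 0 0 0 0 0 0 -1",
)

```text
time: 20.77
ee_pos: [0.6411, 0.0923, 0.0176]
tcp_rot: [-1.571, -0.001, 3.014]
contact_force: [0.4, 0.7, -0.3]
finger_gap: 0.234
```

Run:
```python
from h import *
for n in ("side",):
    a=camera(n)[:,:,::-1]
    a=a[160:340,180:420] if n=="side" else a[120:300,200:440]
    cv2.imwrite(f"pics/{n}17.png",cv2.resize(a,None,fx=3,fy=3,interpolation=cv2.INTER_CUBIC))
s=env.sense();print(s["ee_pos"],s["contact_force"],s["finger_gap"],np.degrees(s["tcp_rot"]))
```

```text
[0.64128364 0.09228858 0.01796929] [-0.02388733 -0.72847012 -0.33125053] 0.24033852120781066 [-8.99949505e+01 -2.68726941e-02  1.72697853e+02]
```

View pics/side17.png

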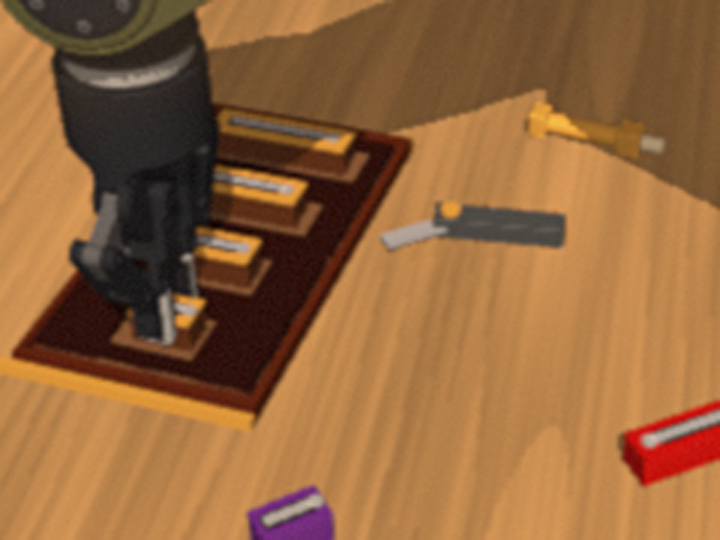

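Seated over the pocket; release and retreat.

Call:
arm_command(
  plan="0 0 -0.1 0 0 0 -1; 0 0 0 0 0 0 -0.2; 0 0 0 0 0 0 -0.2; 0 0 0 0 0 0 -0.2; 0 0 0.5 0 0 0 -0.2",
)

```text
time: 21.23
ee_pos: [0.641, 0.0921, 0.0216]
tcp_rot: [-1.571, -0.001, 3.014]
contact_force: [-0.9, -0.0, 0.6]
finger_gap: 0.398
```

Call:
arm_command(
  plan="0 0 1 0 0 0 -0.2; 0 0 2 0 0 0 -0.2; 0 0 3 0 0 0 -0.2; 0 0 3 0 0 0 -0.2; 0 0 3 0 0 0 -0.2",
)

```text
time: 21.65
ee_pos: [0.6413, 0.0922, 0.1448]
tcp_rot: [-1.571, 0.001, 3.014]
contact_force: [0.6, 0.5, 0.4]
finger_gap: 0.397
```

Call:
arm_command(
  plan="-2 2.5 0 0 0 0 0; -2 2.5 0 0 0 0 0; -2 2.5 0 0 0 0 0; -2 2.5 0 0 0 0 0; -2 2.5 0 0 0 0 0",
)

```text
time: 22.07
ee_pos: [0.5405, 0.2182, 0.1435]
tcp_rot: [-1.571, 0.001, 3.014]
contact_force: [-0.4, 0.2, -0.1]
finger_gap: 0.5
```

Call:
arm_command(
  plan="-2 2.5 0 0 0 0 0; -2 2.5 0 0 0 0 0; -2 2.5 0 0 0 0 0; 0 0 0 0 0 0 0; 0 0 0 0 0 0 0",
)

```text
time: 22.48
ee_pos: [0.4808, 0.2933, 0.1435]
tcp_rot: [-1.572, 0.001, 3.016]
contact_force: [0.9, 0.9, -0.6]
finger_gap: 0.503
```

Run:
```python
from h import *
for n in ("side","top"):
    a=camera(n)[:,:,::-1]
    if n=="top":
        cv2.imwrite("pics/r18.png",rect("top",a,.53,.73,-.15,.16,.014,2500))
    a=a[160:340,180:420] if n=="side" else a[100:370,150:510]
    cv2.imwrite(f"pics/{n}18.png",cv2.resize(a,None,fx=2.2,fy=2.2,interpolation=cv2.INTER_CUBIC))
for t in ["block_longest","block_long","block_short","block_shortest","pitch_pipe","bevel_gauge"]:
    for d in spot_point("top",t)[:3]: print(t,np.round(d["xyz"],3),round(d["score"],2))
s=env.sense();print(s["ee_pos"],s["contact_force"],s["finger_gap"],s["time"])
```

```text
block_longest [ 0.623 -0.087  0.009] 0.92
block_long [ 0.349  0.122 -0.001] 0.76
block_long [ 0.63  -0.033  0.013] 0.61
block_short [0.636 0.033 0.01 ] 0.94
block_shortest [0.64  0.091 0.012] 0.66
block_shortest [ 0.365  0.255 -0.005] 0.65
block_shortest [ 0.541  0.215 -0.001] 0.59
pitch_pipe [ 0.434 -0.15  -0.002] 0.56
bevel_gauge [ 0.475 -0.034 -0.001] 0.56
[0.48177117 0.29166979 0.14224014] [0.01874643 0.52065679 0.06015639] 0.5012776330762285 22.8833
```

View pics/side18.png

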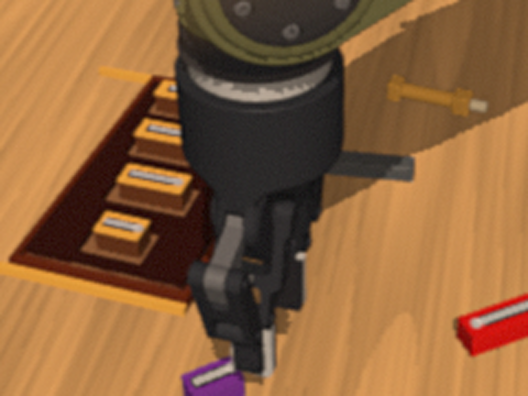

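View pics/top18.png

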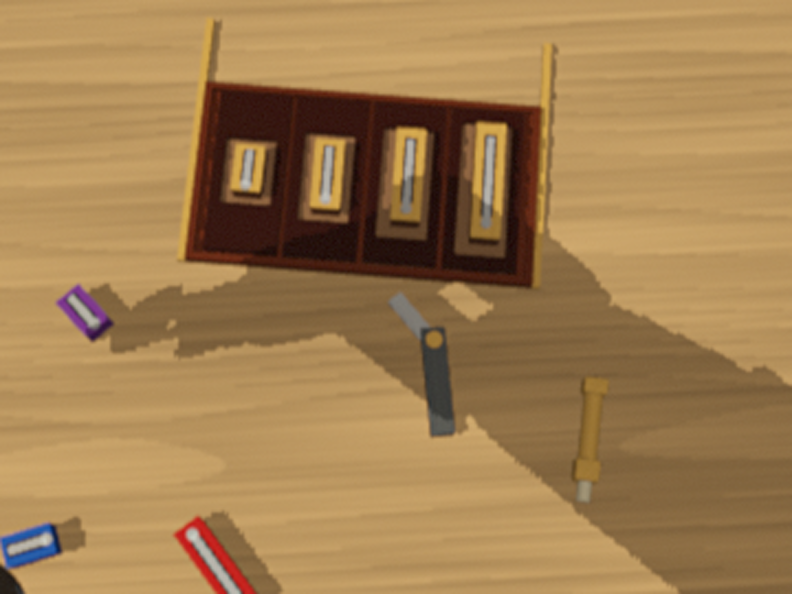

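View pics/r18.png

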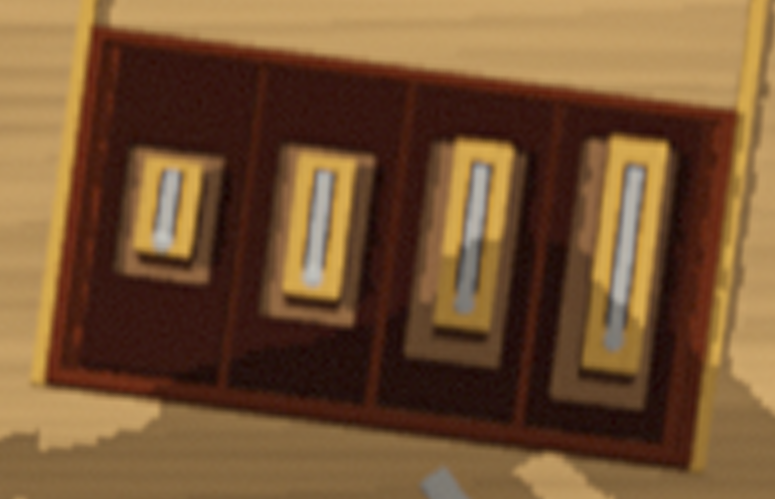

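```bash
python3 -c "
from plant import env
print(env.finish_job())"
```

```text
the job is handed in; nothing more can be done
None
```

All four reed blocks are in their matching pockets, placed one at a time from longest to shortest. Each lies lengthwise, flat and plate up. The job was handed in at about 22.9 s of the 90 s, with the gripper open and clear of everything; no verdict is reported.

- **Placement:** The final top picture shows every block inside its own pocket with a margin on all sides. By my estimate the longest block has about 4 mm clear at the far end and about 8 mm at the near end. The network positions agree with the chamber centres to within about 3 mm along the tray's length. Across it they agree to about 1 mm, except for block_long at 6 mm (y −33 mm against −27 mm). That disagrees with the picture and with the measured release pose, which both show the block inside its pocket, so I took it as network error.
- **Forces:** The largest force I read at the end of any move was about 7 N, well under the limits.
- **Things left alone:** The pitch pipe, bevel gauge and red, blue and purple look-alikes are where they started, within about 4 mm measurement error. In the last picture only parts of the red and blue blocks showed, but the networks placed both at their starting positions.
- **Limit on the check:** In the last side picture the gripper partly hid the two longest blocks, so their final check rests on the top picture and on earlier side views taken after each was released.

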